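# Pin the ball mount, then unlatch the tow coupler and hold the tongue up

## Robot

A 7-joint arm with a two-finger parallel gripper is mounted at the origin on the work surface. World frame = base frame: x ahead of the robot, y to its left, z up, the work surface at z = 0. Lengths are in m, angles in rad, forces in N, time in s.
With the tool pointing down it reaches from about 0.4 to 0.85 m from the base axis. Payload 10.4 kg.
Tool frame: the origin (TCP) lies at the very end of the fingers, on their centre line; the grasp point (between the pads) lies 19 mm behind it (manip.grip_point_offset is the z of the grasp point in the tool frame, in m); z points along the fingers, y is the direction in which the jaws open and shut (so a half turn about z gives the same grasp; the last joint's range is limited). The gripper opens to 85 mm and grips with 20 to 120 N. Pads are 22 mm wide; open, the fingers measure 114 mm over their backs; the gripper's body (76 mm by 85 mm) begins 54 mm behind the grasp point. The pads swing forward as they close: fully open they stand 13 mm farther back than shut.
Start: joints at [1.1, 0.332, -0.065, 1.46, 0.022, 1.35, -0.088], TCP at [0.271, -0.563, 0.231] pointing down, gripper open.
Joint ranges: [-2.6, 2.6], [-0.5, 2.12], [-1.47, 1.34], [0.16, 2.42], [-1.27, 4.41], [0.06, 2.06], [-2.6, 2.6]. Speed limits (rad/s): [2.22, 2.22, 2.79, 2.79, 3.14, 3.14, 3.14].

## Interface

Orientations are given as a unit quaternion [x, y, z, w].
In Python, from workcell import manip, camera, get_calibration, hand_in gives the robot as it stands.
- The arm moves only by the shell command python3 -m pendant 'ROWS' [FORCE]. ROWS is JSON, a list of rows, each a list of 5 numbers: the shift along the tool's x, y, z in units of 40 mm (1.0 is 40 mm), then the turn about the tool's z in units of 6 degrees (1.0 is 6 degrees), then the closure, from 0 (fully open) to 1 (shut). A call has 1 to 5 rows; each row is the pose to reach, as a shift and turn from the pose commanded when the call began, along the tool's axes at that moment; what a row does not reach only later rows make up. A row lasts 1/8 s, in which the tool goes at most 62.5 mm and 10.7 degrees, less where a joint would pass 70% of its speed; a pose out of reach is approached as far as the arm can. A call with a gripper value outside its range is refused whole. The fingers move at their own pace and stop on an object; FORCE is the grip in N (left out, the last holds). Time passes only in rows, so rows that repeat a pose let the fingers close. It gives the time, the measured TCP pose, the force and the opening at its end, in the units of the state.
- manip.get_obs(): the state, without advancing time (a new reading comes with each control period).
- camera(name): name is "scene" or "top" or "wrist"; returns (picture, depth): 384x512x3 uint8, red, green, blue; 384x512 float32, m along the optical axis (not along the pixel's ray), 0 where there is no reading.
- get_calibration(name): a dict with "vfov" (degrees; the focal length in pixels is half the picture's height over the tangent of half this angle, whatever the lens; pixels are square), "cx", "cy" (the principal point, pixels), "position" and "rotation" of the camera in the world. Camera axes: x right, y down, z forward; pixel columns grow to the right and rows downward; lengths in m; the calibration is good to about 2 mm. A picture is of the moment at which its call begins: read the wrist's pose just before it. get_calibration takes no time and is no camera call; for the wrist camera it gives the pose at the moment of the call.
- hand_in(): hands the job in, once; it reports no verdict.
The state is a dict: "clock": time; "joint_pos": joint angles; "joint_velocities": joint speeds; "tau": joint torques, N m; "position": TCP position; "ee_rot": TCP orientation; "ft_force": force on the tool from outside, world axes, zero at the start; "torque": the same for the moment, N m; "grip_width": opening from 0.0 (shut) to 1.0 (fully open).
Only numpy, scipy, OpenCV 4.12 (cv2) and the standard library are available. Lean on these libraries where they do the work, as an engineer would, in place of code of your own. Each camera call takes 0.05 s, during which the arm holds its last target.

## Task

On the tow hitch test stand, take the hitch pin with the flat bar head out of the wooden rack and push it all the way down through the hole of the ball mount's socket block. With the pin in, pull the coupler's spring latch fully sideways, and by it lift the tongue about 10 cm off the ball. Finish while still holding the tongue up there, still and in the gripper, with nothing else propping it, and leave everything else where it was.

Things in the scene. Friction and masses are not known exactly. Their poses are not given: they have to be found in the camera images.
- fixture: tow hitch stand, fixed: dark steel base plate 180 x 560 x 12 mm (x, y, z). Origin on the bench under the ball's axis; plate spans y = -215 to 345 mm. Tongue along +y to its hinge (axis along x at y = 300, z = 105 mm; bracket cheeks to z = 130). Pin socket block at y = -130 mm (60 x 60 mm, top z = 64). Steel ball 50 mm diameter, centre z = 90 mm.
- socket_hole (a point): mouth of the socket block's upright hole: centre of the hole in the block's flat top, 64 mm above the bench. Hole diameter 17 mm with a 2 mm chamfer, 52 mm deep. Its axes are those of the stand.
- ball_top (a point): highest point of the ball of the ball mount, 115 mm above the bench; its axes are those of the stand.
- tongue: grey tongue stub: 40 mm square tube with a coupler head (72 x 78 mm, top 124 mm above the bench) over the ball. Origin on its hinge axis, axes as the stand's when down. About 0.9 kg with latch. It swings up about the stand's -x axis to 0.7 rad at most (coupler end rises) and falls back when let go. With the latch shut the jaw hooks under the ball: it cannot rise.
- coupler (a point): centre of the ball seat in the coupler head, on the tongue; at the ball's centre (90 mm above the bench) when the tongue is down; 300 mm from the hinge.
- latch (a joint): spring latch across the coupler's top, carried by the tongue: 0 = shut (jaw under the ball), grows to 0.018 m as pulled along the stand's +x (away from the robot, the side where its jaw hangs). Jaw clear of the ball above 0.0135 m. The spring takes 5 N to start, 10 N at full travel, and shuts it when let go.
- latch_grip (a point): grip point of the latch handle, an upright steel plate on top of the coupler: 12 mm thick (x, the pull direction), 30 mm wide (y), 50 mm tall, from 132 to 182 mm above the bench with the tongue down. The point is on its middle, 162 mm above the bench; moves with latch and tongue, axes as the tongue's.
- pin: the hitch pin: steel, 0.16 kg. Shank 12 mm diameter, 42 mm long, tapered end; round collar 30 mm diameter x 6 mm; on it a flat bar head 12 mm thick (x) x 34 mm wide (y), 6 to 44 mm above the origin. Origin at the centre of the collar's underside, z up; shank runs to z = -42 mm. Stands in one of the rack's two holes, collar on the rack's top.
- rack: fixed wooden pin rack, 60 x 130 x 52 mm, origin at the centre of its underside; two holes of 14 mm in its top at y = -32 and +32 mm.
- round_pin: another pin with the same shank and collar but a round knob head (34 mm diameter, top 42 mm above the collar's underside); stands in the other hole of the rack and stays there.
- magnet: bystander: dark block, 14 x 70 x 50 mm, standing on the base plate beside the tongue; origin under its centre.
- spare_ball: bystander: spare small tow ball, 40 mm diameter, 55 mm tall, standing on the base plate on the robot's side of the tongue; origin under its centre.
- angle: bystander: angle-iron offcut 130 x 40 x 40 mm on the bench; origin under its centre.
- brush: bystander: wire brush with wooden handle, 220 mm, lying along the far part of the bench.
- spool: bystander: black wire spool, 100 mm diameter, 55 mm tall, lying flat on the bench on the robot's side of the pin rack; origin under its centre.
- can: bystander: metal can, 54 mm diameter, 150 mm tall, standing on the far part of the bench; origin under its centre.

How it is judged:
On the way, in this order (a step that is already met when the one before it is completed fails the run):
1. the bar-headed pin is fully down in the socket block's hole, collar on the block (horizontal distance between pin and socket_hole below 0.005 m and z of pin in the frame of socket_hole below 0.004 m and angle between pin's own z axis and vertical below 0.08 rad), for 0.2 s.
2. with the pin in, the latch is pulled sideways clear of the ball (all of step 1 and value of joint latch above 0.0125 m), for 0.1 s.
At the end, for the whole second after the job is handed in: Bar-headed pin upright in the socket hole, collar within 4 mm of the block; coupler held still 70 to 140 mm from where it sat, fingers bearing on tongue or latch (over 1.5 N), nothing else touching it; round pin within 15 mm, bystanders within 30 mm of their starts (all of step 1 and distance of coupler from where it was at the start of the episode between 0.07 and 0.14 m and contact force between tongue and the fingers above 1.5 N and contact force between tongue and fixture below 0.5 N and angular speed of tongue below 0.1 rad/s and contact force between tongue and pin below 0.5 N and contact force between tongue and round_pin below 0.5 N and contact force between tongue and magnet below 0.5 N and contact force between tongue and spare_ball below 0.5 N and contact force between tongue and angle below 0.5 N and contact force between tongue and brush below 0.5 N and contact force between tongue and spool below 0.5 N and contact force between tongue and can below 0.5 N and distance of round_pin from where it was at the start of the episode below 0.015 m and distance of each of magnet, spare_ball, angle, brush, spool, can from where it was at the start of the episode below 0.03 m); the arm keeps its last pose, push and grip.
It fails at once if the round-headed pin is moved more than 15 mm (distance of round_pin from where it was at the start of the episode above 0.015 m).
It fails at once if a bystander is moved more than 30 mm (distance of any of magnet, spare_ball, angle, brush, spool, can from where it was at the start of the episode above 0.03 m).
It also fails if it takes over 56 s, if anything falls off the work surface, if the arm or the gripper's body presses on something with over 40 N, if the wrist force passes 120 N, or if a joint passes its speed limit or range.

## Working session

There is one attempt and no reset: what is moved stays moved. The work goes in short steps, Python scripts to look and compute and a shell command to move; the robot and the scene stay as the last step left them, time stands still between calls to the robot, and variables do not carry over. Pictures are saved under pics/ and viewed, and the job is handed in when it is done.

```bash
ls; mkdir -p pics
python3 - <<'E'
from workcell import manip,camera,get_calibration
import cv2
print(manip.get_obs(), manip.grip_point_offset)
for n in("scene","top"):
    p,d=camera(n); c=get_calibration(n); print(n,c)
    cv2.imwrite(f"pics/{n}0.png",cv2.resize(p[:,:,::-1],(800,600),interpolation=cv2.INTER_CUBIC))
    import numpy as np; np.savez(f"pics/{n}0.npz",p=p,d=d)
E
```

```text
pics
{'clock': 0.0, 'joint_pos': array([ 1.10040257,  0.33288689, -0.06467582,  1.46094552,  0.0215753 ,
        1.34989873, -0.08849216]), 'joint_velocities': array([ 0.00024329, -0.00034009, -0.00027026,  0.00108785,  0.00127874,
        0.00051344, -0.00165954]), 'tau': array([-3.70087519e-04, -6.25445580e+01,  4.89048916e-02, -3.91598403e+01,
        1.60476915e-02,  1.01400999e-02, -5.29173053e-05]), 'position': array([ 0.27043681, -0.56304215,  0.23050448]), 'ee_rot': array([ 9.75039303e-01,  2.22031161e-01, -1.84978375e-04, -6.98044913e-04]), 'ft_force': array([-0.57024719, -0.11103191, -0.44317472]), 'torque': array([-0.02608885,  0.01074843, -0.01114306]), 'grip_width': 1.0021556712051765} -0.0187
scene {'vfov': 53.53844991774418, 'cx': 258.78103001552773, 'cy': 190.41876330885077, 'position': array([ 1.11597408, -0.50877879,  0.67705214]), 'rotation': array([ 0.81723577,  0.35995093, -0.1870353 , -0.40936392])}
top {'vfov': 42.38121844886386, 'cx': 252.62539470211766, 'cy': 189.41179050280522, 'position': array([ 0.26938047, -0.01032544,  1.52945141]), 'rotation': array([ 0.71061457, -0.69753053,  0.05868508, -0.07095174])}
```

View pics/scene0.png

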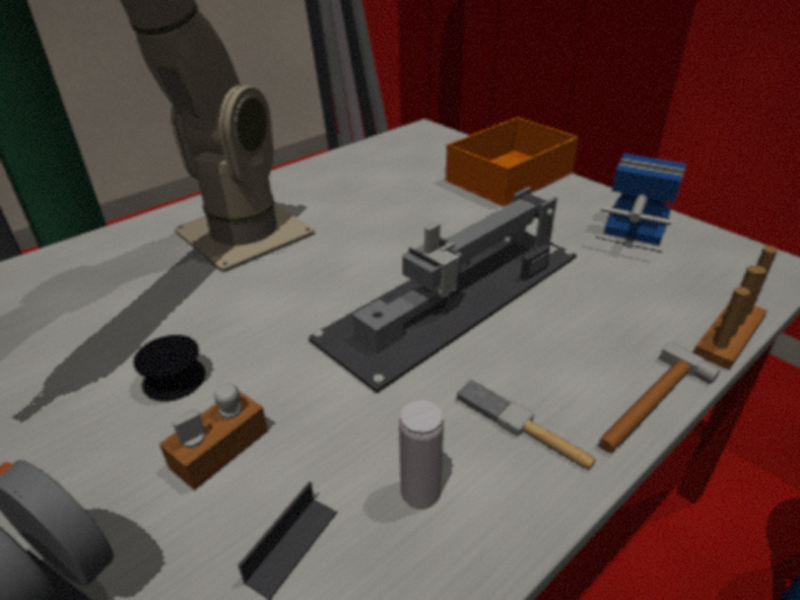

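View pics/top0.png

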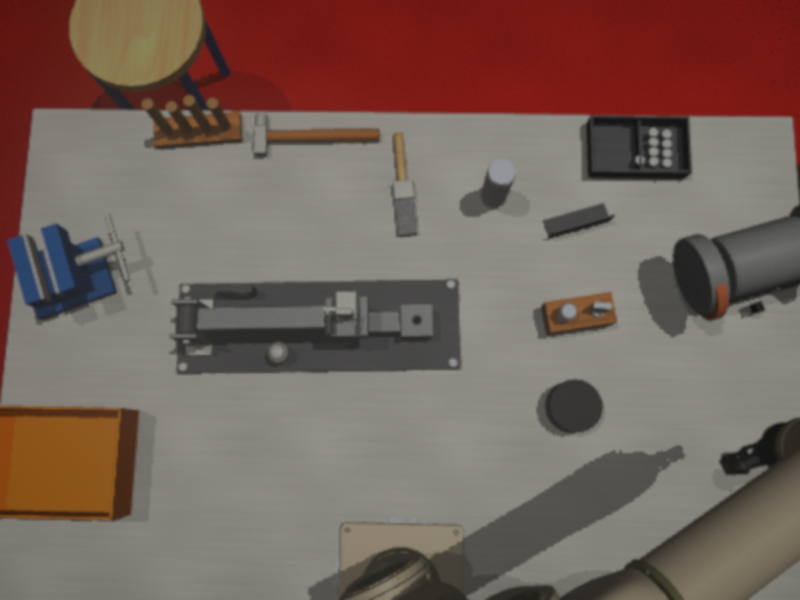

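The top view has x up and y to the left. The stand is at about (320,325), the rack at (580,313) with the bar pin at (602,308) and the round pin at (568,312), and the spool at (574,405). Next I'll enlarge crops of these.

```bash
cat > h.py <<'E'
import numpy as np,cv2
from scipy.spatial.transform import Rotation as R
from workcell import manip,camera,get_calibration
def ray(c,u,v):
    f=192/np.tan(np.radians(c['vfov']/2))
    return R.from_quat(c['rotation']).apply([(u-c['cx'])/f,(v-c['cy'])/f,1.0])
def atz(c,u,v,z):
    r=ray(c,u,v); p=np.array(c['position']); return p+r*(z-p[2])/r[2]
def cloud(c,d):
    f=192/np.tan(np.radians(c['vfov']/2)); v,u=np.mgrid[0:384,0:512]
    P=np.stack([(u-c['cx'])/f*d,(v-c['cy'])/f*d,d],-1)
    return R.from_quat(c['rotation']).apply(P.reshape(-1,3)).reshape(384,512,3)+c['position']
def proj(c,P):
    f=192/np.tan(np.radians(c['vfov']/2))
    q=R.from_quat(c['rotation']).inv().apply(np.atleast_2d(P)-c['position'])
    return np.c_[q[:,0]/q[:,2]*f+c['cx'],q[:,1]/q[:,2]*f+c['cy']]
def crop(p,u0,v0,w,h,k,name):
    im=cv2.resize(p[v0:v0+h,u0:u0+w,::-1],(w*k,h*k),interpolation=cv2.INTER_CUBIC)
    for i in range(0,w,10):
        cv2.line(im,(i*k,0),(i*k,6),(0,255,255),1); cv2.putText(im,str(u0+i),(i*k,16),0,.35,(0,255,255),1)
    for i in range(0,h,10):
        cv2.line(im,(0,i*k),(6,i*k),(0,255,255),1); cv2.putText(im,str(v0+i),(8,i*k+4),0,.35,(0,255,255),1)
    cv2.imwrite(name,im)
E
python3 - <<'E'
from h import *
z=np.load('pics/top0.npz');p,d=z['p'],z['d'];c=get_calibration('top')
crop(p,338,180,66,40,12,'pics/rack.png'); crop(p,105,170,195,75,4,'pics/stand.png')
P=cloud(c,d); np.set_printoptions(precision=4,suppress=True)
print(P[202,260],P[60,250],P[190:212,258:276,2][::4,::3])
E
```

```text
[ 0.5029 -0.0049  0.0663] [ 1.343   0.0598 -0.7569] [[0.0146 0.0085 0.0156 0.0134 0.0079 0.0085]
 [1.5295 0.0121 0.014  0.0126 0.0153 0.0088]
 [0.0635 0.0616 0.0659 0.0676 0.0662 0.0659]
 [0.0621 0.063  0.0591 0.0643 0.0589 0.055 ]
 [0.0683 0.0625 0.0107 0.0189 1.5295 0.0592]
 [0.0683 0.0713 0.0704 0.0639 0.066  0.0667]]
```

View pics/rack.png

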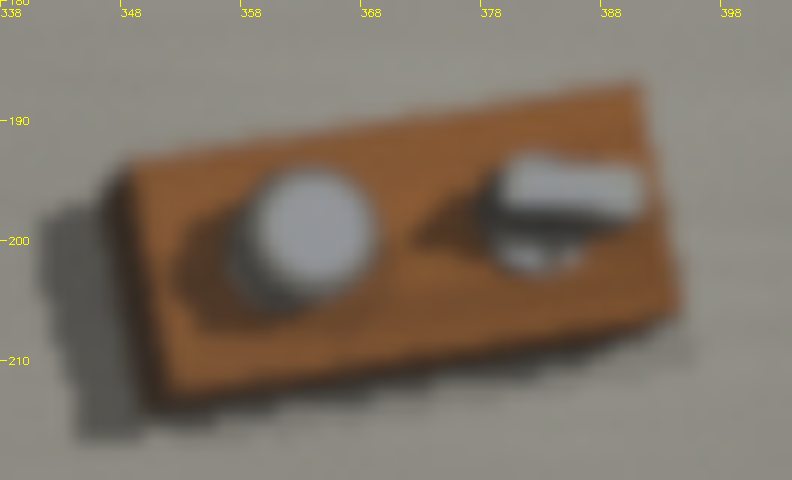

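View pics/stand.png

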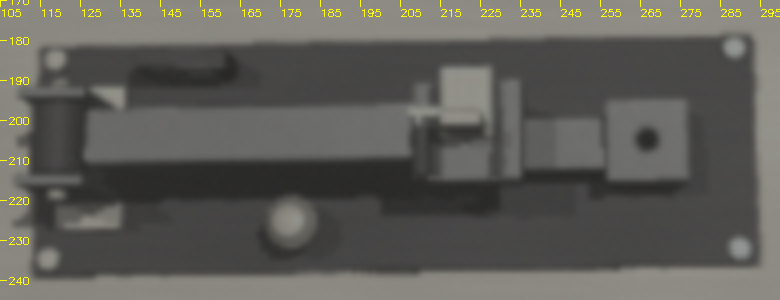

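Run:
```python
from h import *
np.set_printoptions(precision=4,suppress=True)
c=get_calibration('top')
rc=np.array([atz(c,338+a/12,180+b/12,.052) for a,b in[(130,162),(640,82),(680,315),(178,392)]])
print('rack',rc,rc.mean(0)); e=rc[0]+rc[3]-rc[1]-rc[2]; print('rack yaw',np.degrees(np.arctan2(-e[0],e[1])))
bt=np.array([atz(c,338+a/12,180+b/12,.096) for a,b in[(507,163),(643,168),(638,218),(505,203)]])
print('bar',bt,bt.mean(0))
print('knob',atz(c,338+316/12,180+228/12,.094))
b=np.array([atz(c,105+a/4,170+bb/4,.013) for a,bb in[(56,60),(735,47),(740,247),(47,258)]])
e=b[0]+b[3]-b[1]-b[2];yaw=np.arctan2(-e[0],e[1]);print('bolts',b,b.mean(0),'yaw',np.degrees(yaw))
ctr=b.mean(0); o=ctr[:2]-R.from_euler('z',yaw).apply([0,.065,0])[:2]; print('stand origin',o)
print('hole pred',o+R.from_euler('z',yaw).apply([0,-.13,0])[:2], 'seen',atz(c,266.5,204.75,.064))
blk=np.array([atz(c,105+a/4,170+q/4,.064) for a,q in[(606,99),(687,99),(689,180),(606,180)]]);print('block',blk.mean(0))
P=o+R.from_euler('z',yaw).apply([0,0,0])[:2]
t=(proj(c,[[P[0],P[1],.182]])[0]-[105,170])*4;print('handle pred crop',t)
z=np.load('pics/top0.npz'); 
v,u=[int(x) for x in (170+t[1]/4,105+t[0]/4)]; print(cloud(c,z['d'])[v-6:v+4,u-5:u+6,2])
# scene cam
s=get_calibration('scene'); z=np.load('pics/scene0.npz'); crop(z['p'],95,240,80,70,9,'pics/rackS.png'); crop(z['p'],200,130,120,90,6,'pics/standS.png')
```

```text
rack [[ 0.5359 -0.2727  0.052 ]
 [ 0.5586 -0.4011  0.052 ]
 [ 0.4994 -0.4093  0.052 ]
 [ 0.4777 -0.2837  0.052 ]] [ 0.5179 -0.3417  0.052 ]
rack yaw 9.909279136777942
bar [[ 0.5293 -0.3566  0.096 ]
 [ 0.5286 -0.3896  0.096 ]
 [ 0.5163 -0.388   0.096 ]
 [ 0.5194 -0.3558  0.096 ]] [ 0.5234 -0.3725  0.096 ]
knob [ 0.5128 -0.3102  0.094 ]
bolts [[ 0.5576  0.4379  0.013 ]
 [ 0.577  -0.0933  0.013 ]
 [ 0.4208 -0.0982  0.013 ]
 [ 0.4025  0.4341  0.013 ]] [0.4895 0.1701 0.013 ] yaw 2.0282275122971125
stand origin [0.4918 0.1052]
hole pred [ 0.4964 -0.0247] seen [ 0.4953 -0.0245  0.064 ]
block [ 0.4951 -0.0252  0.064 ]
handle pred crop [460.0786 114.7526]
[[0.1373 0.1338 0.1349 0.1242 0.135  0.1339 0.1381 0.1305 0.1302 0.1336
  0.1333]
 [0.1325 0.1287 0.1289 0.1334 0.1295 0.1293 0.1319 0.1351 0.1311 0.1311
  0.1329]
 [0.131  0.1288 0.1254 0.1318 0.1346 0.1338 0.1322 0.1344 0.1308 0.1322
  0.1356]
 [0.132  0.1335 0.1307 0.1309 0.1299 0.1333 0.1353 0.1351 0.1308 0.131
  0.1254]
 [0.1309 0.1359 0.1278 0.1329 0.1329 0.1295 0.1304 0.1392 0.1319 0.1378
  0.1352]
 [0.1858 0.1768 0.1807 0.1818 0.1803 0.1802 0.1827 0.1854 0.1751 0.1826
  0.1366]
 [0.186  0.1808 0.179  0.1789 0.1832 0.1797 0.1832 0.1862 0.188  0.1743
  0.176 ]
 [0.1883 0.1812 0.1866 0.1824 0.1832 0.1794 0.1825 0.183  0.1799 0.1817
  0.1774]
 [0.1785 0.1809 0.181  0.1846 0.1801 0.1866 0.1842 0.1786 0.1852 0.1803
  0.1808]
 [0.1772 0.1798 0.1766 0.1763 0.1773 0.1777 0.179  0.1769 0.1781 0.1767
  0.1712]]
```

View pics/rackS.png

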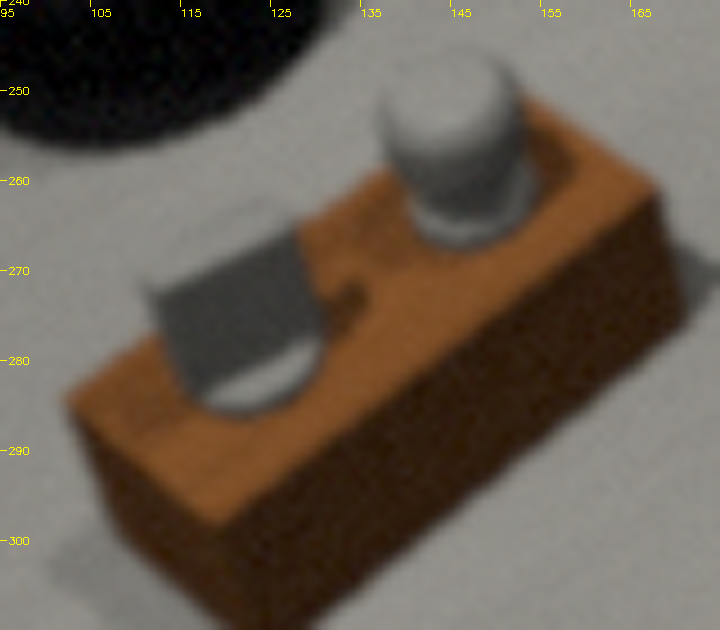

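View pics/standS.png

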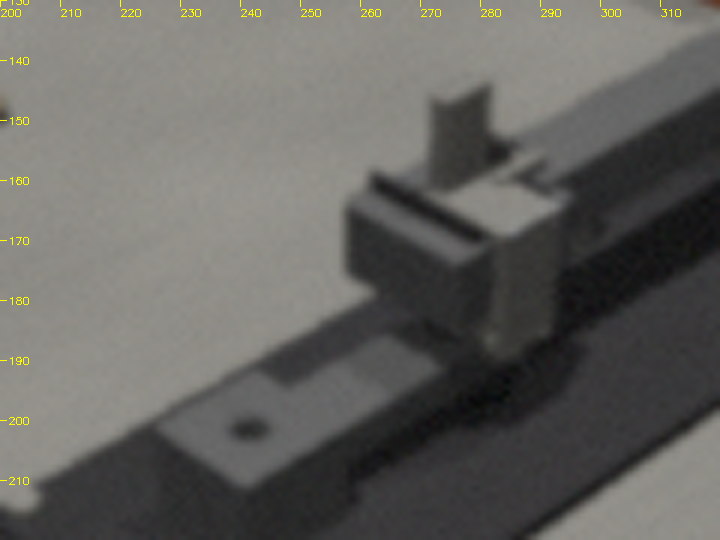

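```bash
cat >> h.py <<'E'
def go(x=None,y=None,z=None,yangle=None):
    """print units from the measured pose to target TCP (world), tool y axis at yangle deg"""
    o=manip.get_obs(); r=R.from_quat(o['ee_rot']); p=o['position']
    t=np.array([a if a is not None else b for a,b in zip((x,y,z),p)])
    s=r.inv().apply(t-p)/.04; ya=r.apply([0,1,0]); cur=np.degrees(np.arctan2(ya[1],ya[0]))
    tu=0 if yangle is None else -((yangle-cur+180)%360-180)/6
    print('shift',np.round(s,3),'turn',round(tu,2),'| pos',np.round(p,4),'yang',round(cur,2),'tilt',np.round(r.apply([0,0,1])[:2],4),'t',round(o['clock'],2),'F',np.round(o['ft_force'],1),'grip',round(o['grip_width'],3))
E
python3 -c "
from h import *
go(.5234,-.373,.231,-3.3)"
```

```text
shift [ 7.758 -1.546 -0.009] turn -10.17 | pos [ 0.2705 -0.5631  0.2306] yang -64.34 tilt [-0.0006  0.0011] t 0.1 F [ 0.5  0.9 -0.2] grip 1.001
```

```bash
python3 -m pendant '[[1.2,-0.2,0,-1.6,0],[2.5,-0.5,0,-3.2,0],[3.8,-0.8,0,-4.8,0],[5,-1,0,-6.4,0],[6,-1.2,0,-8,0]]'; python3 -c "
from h import *
go(.5234,-.373,.231,-3.3)"
```

```text
clock: 0.72
position: [0.4676, -0.4145, 0.231]
ee_rot: [0.798, 0.602, 0.0, -0.0]
ft_force: [0.7, -0.7, 0.3]
grip_width: 0.999
shift [ 1.381e+00  1.055e+00 -1.000e-03] turn -2.11 | pos [ 0.4676 -0.4145  0.231 ] yang -15.96 tilt [-0.0002  0.0006] t 0.72 F [ 0.7 -0.7  0.3] grip 0.999
```

```bash
python3 -m pendant '[[0.7,0.5,0,-1,0],[1.38,1.05,0,-2.1,0],[1.38,1.05,0,-2.1,0]]'
python3 - <<'E'
from h import *
go(.5234,-.373,.231,-3.3)
c=get_calibration('wrist');p,d=camera('wrist');print(c)
np.savez('pics/w1.npz',p=p,d=d,pos=c['position'],rot=c['rotation'])
cv2.imwrite('pics/w1.png',cv2.resize(p[:,:,::-1],(800,600),interpolation=cv2.INTER_CUBIC))
E
```

```text
clock: 1.1
position: [0.5243, -0.372, 0.2306]
ee_rot: [0.728, 0.686, 0.001, -0.001]
ft_force: [-0.4, -0.5, -0.3]
grip_width: 1.003
shift [-0.027 -0.02  -0.009] turn -0.02 | pos [ 0.5243 -0.372   0.2306] yang -3.39 tilt [0.0003 0.0021] t 1.1 F [-0.4 -0.5 -0.3] grip 1.003
{'vfov': 67.425858254303, 'cx': 255.75646057421991, 'cy': 181.42481824543643, 'position': array([ 0.52905631, -0.30524415,  0.37513857]), 'rotation': array([ 0.9907237 , -0.0295666 , -0.00335672,  0.13259371])}
```

View pics/w1.png

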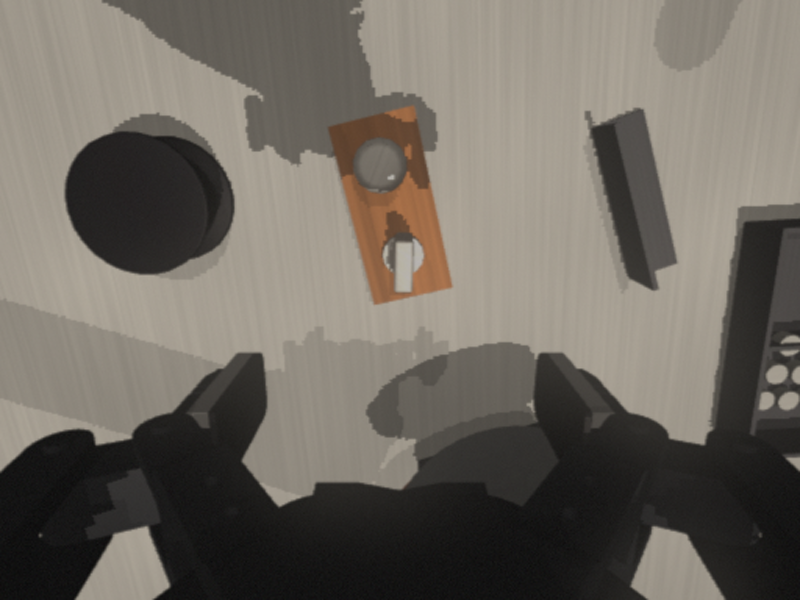

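The wrist view shows the bar pin at (403,265), near the jaw midline, and the round pin at (380,165). I'll enlarge it.

Run:
```python
from h import *
z=np.load('pics/w1.npz'); crop(z['p'],205,60,90,140,5,'pics/w1c.png')
```

```text
(no output)
```

View pics/w1c.png

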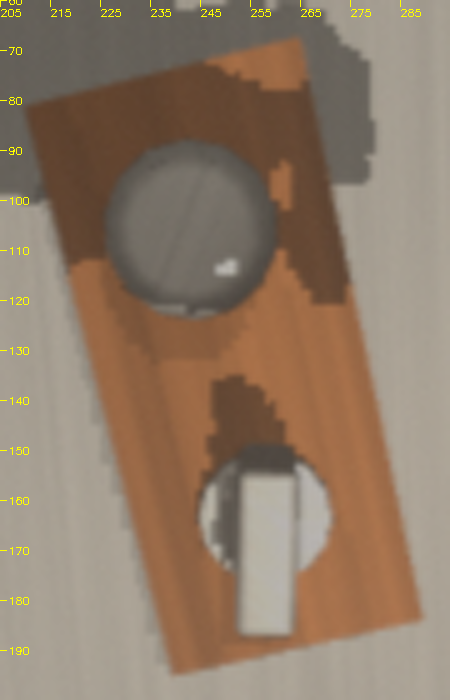

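Run:
```python
from h import *
np.set_printoptions(precision=4,suppress=True)
z=np.load('pics/w1.npz'); c=get_calibration('wrist'); c['position']=z['pos'];c['rotation']=z['rot']
f=lambda a,b,h: atz(c,205+a/5,60+b/5,h)
b=np.array([f(*q,.096) for q in[(243,475),(297,472),(293,635),(237,632)]]);print(b,b.mean(0))
e=b[0]+b[1]-b[2]-b[3];print('yaw',np.degrees(np.arctan2(-e[0],e[1])))
rc=np.array([f(*q,.052) for q in[(25,107),(302,37),(424,618),(173,675)]]);print('rack',rc.mean(0))
print('collar',f(265,510,.058),'knob',f(191,233,.094))
m=rc.mean(0);e=rc[0]+rc[1]-rc[2]-rc[3];yw=np.arctan2(-e[0],e[1]);print(np.degrees(yw),m+R.from_euler('z',yw).apply([0,-.032,0]),m+R.from_euler('z',yw).apply([0,.032,0]))
```

```text
[[ 0.5243 -0.3543  0.096 ]
 [ 0.535  -0.3543  0.096 ]
 [ 0.5324 -0.3875  0.096 ]
 [ 0.5212 -0.3862  0.096 ]] [ 0.5282 -0.3706  0.096 ]
yaw -5.005266000259056
rack [ 0.5229 -0.3392  0.052 ]
collar [ 0.5281 -0.3691  0.058 ] knob [ 0.5173 -0.3078  0.094 ]
9.72427628897303 [ 0.5284 -0.3708  0.052 ] [ 0.5175 -0.3077  0.052 ]
```

```bash
python3 -c "
from h import *
go(.527,-.3715,.125,-4.5)"
```

```text
shift [0.065 0.106 2.643] turn 0.14 | pos [ 0.5227 -0.3739  0.2307] yang -3.64 tilt [-0.0005  0.0009] t 1.15 F [0.7 0.2 0.1] grip 0.998
```

```bash
python3 -m pendant '[[0.06,0.09,1.3,0.15,0],[0.06,0.09,2.6,0.15,0],[0.06,0.09,2.6,0.15,0]]'
python3 - <<'E'
from h import *
go(.527,-.3715,.125,-4.5)
c=get_calibration('wrist');p,d=camera('wrist');go()
np.savez('pics/w2.npz',p=p,d=d,pos=c['position'],rot=c['rotation'])
cv2.imwrite('pics/w2.png',cv2.resize(p[:,:,::-1],(800,600),interpolation=cv2.INTER_CUBIC))
E
```

```text
clock: 1.52
position: [0.5224, -0.3727, 0.1233]
ee_rot: [0.736, 0.677, -0.001, -0.004]
ft_force: [-0.4, 0.3, -0.4]
grip_width: 1.0
shift [ 0.04   0.113 -0.042] turn -0.05 | pos [ 0.5224 -0.3727  0.1233] yang -4.78 tilt [-0.007   0.0038] t 1.52 F [-0.4  0.3 -0.4] grip 1.0
shift [0. 0. 0.] turn 0 | pos [ 0.5242 -0.3735  0.1268] yang -4.76 tilt [-0.0027  0.0012] t 1.57 F [ 0.8 -0.5  0.8] grip 0.997
```

View pics/w2.png

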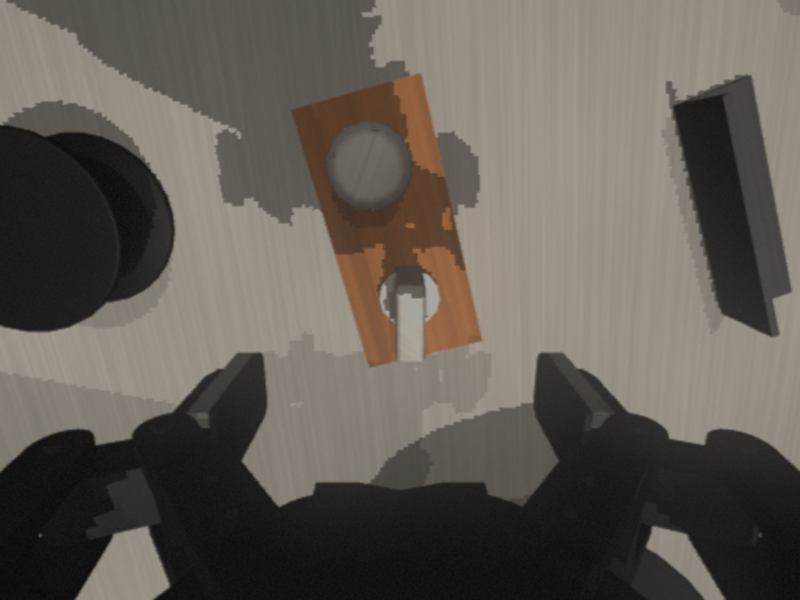

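Run:
```python
from h import *
np.set_printoptions(precision=4,suppress=True)
for k in range(4):
    o=manip.get_obs(); c=get_calibration('wrist'); r=R.from_quat(o['ee_rot'])
    print(o['position'],o['ee_rot'],c['position'],r.inv().apply(c['position']-o['position']),(r.inv()*R.from_quat(c['rotation'])).as_rotvec())
    camera('wrist')
z=np.load('pics/w2.npz'); print(z['pos'],z['rot']); crop(z['p'],180,40,140,200,4,'pics/w2c.png')
```

```text
[ 0.5242 -0.3735  0.1268] [ 0.7359  0.6771 -0.0006 -0.0013] [ 0.531  -0.3068  0.2712] [ 0.0672  0.0009 -0.1443] [-0.2112 -0.2097  1.5608]
[ 0.5256 -0.374   0.1289] [ 0.7358  0.6772 -0.0001  0.0005] [ 0.5319 -0.307   0.2732] [ 0.0672  0.0009 -0.1443] [-0.2112 -0.2097  1.5608]
[ 0.5264 -0.3741  0.13  ] [0.7356 0.6774 0.0002 0.0016] [ 0.5324 -0.307   0.2742] [ 0.0672  0.0009 -0.1444] [-0.2113 -0.2097  1.5609]
[ 0.5267 -0.3741  0.1303] [0.7355 0.6775 0.0004 0.002 ] [ 0.5326 -0.3068  0.2745] [ 0.0672  0.0009 -0.1443] [-0.2112 -0.2097  1.5609]
[ 0.5298 -0.3063  0.2679] [ 0.9904 -0.041  -0.0086  0.1318]
```

View pics/w2c.png

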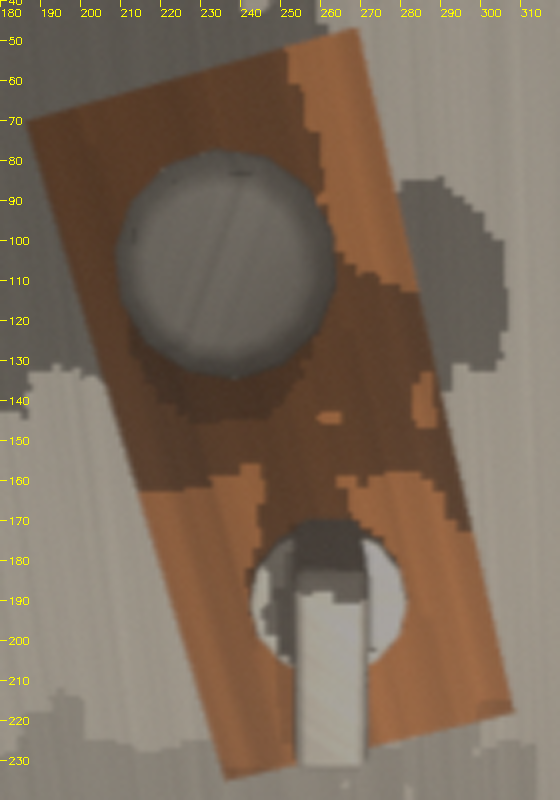

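Run:
```python
from h import *
camera('wrist');go()
c=get_calibration('wrist');p,d=camera('wrist');go()
np.savez('pics/w3.npz',p=p,d=d,pos=c['position'],rot=c['rotation'])
crop(p,180,40,140,200,4,'pics/w3c.png')
```

```text
shift [0. 0. 0.] turn 0 | pos [ 0.5267 -0.3737  0.1298] yang -4.67 tilt [ 0.0029 -0.0022] t 1.82 F [0.4 0.6 1.4] grip 0.999
shift [0. 0. 0.] turn 0 | pos [ 0.5265 -0.3735  0.1294] yang -4.66 tilt [ 0.0024 -0.0018] t 1.88 F [-0.3  0.7 -0.4] grip 1.004
```

View pics/w3c.png

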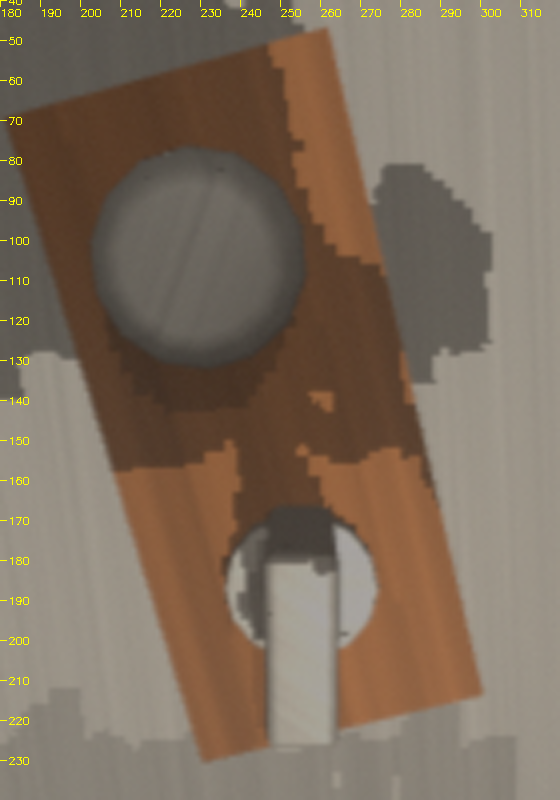

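Run:
```python
from h import *
np.set_printoptions(precision=4,suppress=True)
z=np.load('pics/w3.npz'); c=get_calibration('wrist'); c['position']=z['pos'];c['rotation']=z['rot']
f=lambda a,b,h: atz(c,180+a/4,40+b/4,h)
b=np.array([f(*q,.096) for q in[(265,560),(337,557),(337,743),(268,746)]]);print(b,b.mean(0))
e=b[0]+b[1]-b[2]-b[3];print('yaw',np.degrees(np.arctan2(-e[0],e[1])))
rc=np.array([f(*q,.052) for q in[(5,116),(328,28),(483,692),(205,762)]]);print('rack',rc.mean(0))
m=rc.mean(0);e=rc[0]+rc[1]-rc[2]-rc[3];yw=np.arctan2(-e[0],e[1]);print(np.degrees(yw),m+R.from_euler('z',yw).apply([0,-.032,0]),m+R.from_euler('z',yw).apply([0,.032,0]))
print('collar',f(301,587,.058))
go(*b.mean(0)[:2],.064,-5)
```

```text
[[ 0.5233 -0.3542  0.096 ]
 [ 0.5348 -0.3547  0.096 ]
 [ 0.5324 -0.3869  0.096 ]
 [ 0.5209 -0.3865  0.096 ]] [ 0.5279 -0.3706  0.096 ]
yaw -4.267126032712044
rack [ 0.5226 -0.339   0.052 ]
9.922205164723595 [ 0.5281 -0.3705  0.052 ] [ 0.5171 -0.3074  0.052 ]
collar [ 0.5278 -0.3705  0.058 ]
shift [0.079 0.023 1.634] turn 0.06 | pos [ 0.5265 -0.3735  0.1294] yang -4.66 tilt [ 0.0024 -0.0018] t 1.88 F [-0.3  0.7 -0.4] grip 1.004
```

```bash
python3 -m pendant '[[0.08,0.03,0.4,0,0],[0.08,0.03,0.8,0,0],[0.08,0.03,1.2,0,0],[0.08,0.03,1.5,0,0],[0.08,0.03,1.6,0,0]]' 40;python3 -m pendant '[[0,0,0,0,0],[0,0,0,0,0]]'
python3 - <<'E'
from h import *
go(.528,-.3706,.064,-4.5)
p,d=camera('wrist');cv2.imwrite('pics/w4.png',cv2.resize(p[:,:,::-1],(800,600),interpolation=cv2.INTER_CUBIC))
E
```

```text
clock: 2.5
position: [0.5268, -0.3695, 0.062]
ee_rot: [0.735, 0.678, -0.0, -0.001]
ft_force: [0.4, 1.0, 0.7]
grip_width: 1.0
clock: 2.75
position: [0.5276, -0.37, 0.064]
ee_rot: [0.735, 0.678, 0.0, 0.001]
ft_force: [-0.8, -0.1, -0.9]
grip_width: 1.001
shift [-0.013  0.011 -0.001] turn -0.02 | pos [ 0.5276 -0.37    0.064 ] yang -4.65 tilt [ 0.0009 -0.0006] t 2.75 F [-0.8 -0.1 -0.9] grip 1.001
```

View pics/w4.png

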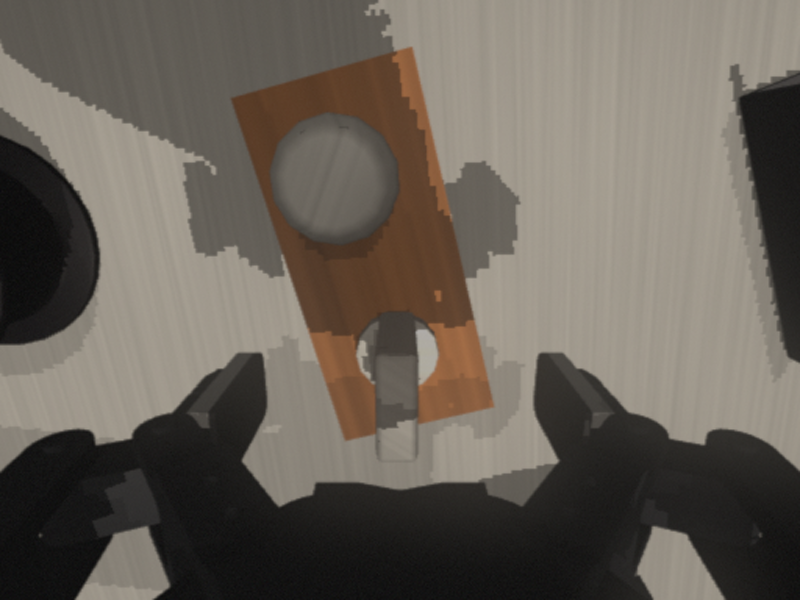

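The bar (376–418) is centred between the fingers, whose midpoint is at 400, and sits parallel to the pads. I'll close on it.

```bash
python3 -m pendant '[[0,0,0,0,0.5],[0,0,0,0,0.8],[0,0,0,0,1],[0,0,0,0,1],[0,0,0,0,1]]' 60;python3 -m pendant '[[0,0,0,0,1],[0,0,0,0,1]]' 60; python3 -m pendant '[[0,0,-0.2,0,1],[0,0,-0.5,0,1],[0,0,-1,0,1],[0,0,-1.7,0,1],[0,0,-2.5,0,1]]'
python3 - <<'E'
from h import *
go()
p,d=camera('wrist');go();cv2.imwrite('pics/w5.png',cv2.resize(p[:,:,::-1],(800,600),interpolation=cv2.INTER_CUBIC))
E
```

```text
clock: 3.42
position: [0.5274, -0.3698, 0.0635]
ee_rot: [0.735, 0.678, 0.0, 0.0]
ft_force: [-0.9, 0.6, 0.4]
grip_width: 0.129
clock: 3.68
position: [0.5274, -0.3698, 0.0635]
ee_rot: [0.735, 0.678, 0.0, 0.0]
ft_force: [0.2, 0.5, 0.8]
grip_width: 0.131
clock: 4.3
position: [0.5272, -0.3698, 0.1654]
ee_rot: [0.735, 0.678, 0.0, 0.0]
ft_force: [-0.0, 0.2, -1.4]
grip_width: 0.128
shift [0. 0. 0.] turn 0 | pos [ 0.5272 -0.3698  0.1654] yang -4.64 tilt [ 0.0005 -0.0003] t 4.3 F [-0.   0.2 -1.4] grip 0.128
shift [0. 0. 0.] turn 0 | pos [ 0.5291 -0.3708  0.1707] yang -4.65 tilt [ 0.0059 -0.004 ] t 4.35 F [ 1.3 -1.8  4. ] grip 0.129
```

View pics/w5.png

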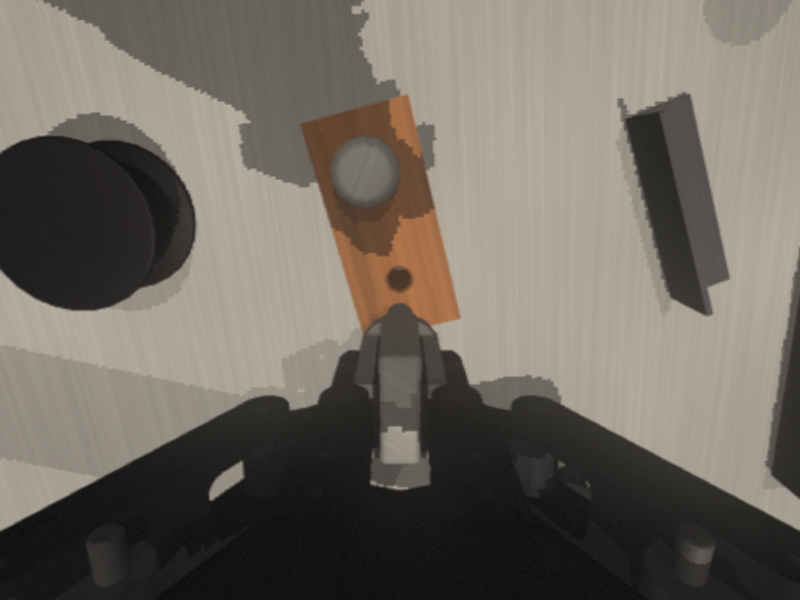

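```bash
python3 -m pendant '[[0,0,-0.3,0,1],[0.4,0,-0.5,0,1],[0.9,0,-0.5,0,1]]'; python3 -c "
from h import *
go(.499,-.09,.19,-4.6)"
```

```text
clock: 4.72
position: [0.5304, -0.3324, 0.1836]
ee_rot: [0.735, 0.678, 0.0, 0.0]
ft_force: [-0.5, 0.2, -1.7]
grip_width: 0.129
shift [ 5.977 -1.272 -0.159] turn -0.01 | pos [ 0.5304 -0.3324  0.1836] yang -4.64 tilt [0.0004 0.0002] t 4.72 F [-0.5  0.2 -1.7] grip 0.129
```

```bash
python3 -m pendant '[[1.0,-0.2,-0.1,0,1],[2.2,-0.5,-0.1,0,1],[3.4,-0.8,-0.1,0,1],[4.6,-1,-0.1,0,1],[5.5,-1.2,-0.1,0,1]]';python3 -m pendant '[[0.3,-0.05,0,0,1],[0.4,-0.05,0,0,1],[0.4,-0.05,0,0,1],[0.4,-0.05,0,0,1]]'
python3 - <<'E'
from h import *
go(.499,-.09,.19,-4.6)
c=get_calibration('wrist');p,d=camera('wrist');go()
np.savez('pics/w6.npz',p=p,d=d,pos=c['position'],rot=c['rotation'])
cv2.imwrite('pics/w6.png',cv2.resize(p[:,:,::-1],(800,600),interpolation=cv2.INTER_CUBIC))
E
```

```text
clock: 5.35
position: [0.4991, -0.1068, 0.1868]
ee_rot: [0.734, 0.679, -0.0, -0.0]
ft_force: [1.1, 0.3, -1.6]
grip_width: 0.132
clock: 5.85
position: [0.4994, -0.0957, 0.1871]
ee_rot: [0.736, 0.677, -0.0, -0.0]
ft_force: [1.3, 0.3, -1.1]
grip_width: 0.128
shift [ 0.142 -0.021 -0.073] turn -0.02 | pos [ 0.4994 -0.0957  0.1871] yang -4.74 tilt [-0.0003 -0.    ] t 5.85 F [ 1.3  0.3 -1.1] grip 0.128
shift [0. 0. 0.] turn 0 | pos [ 0.4994 -0.0956  0.1871] yang -4.73 tilt [-0.0002  0.    ] t 5.9 F [ 0.1  0.8 -1.6] grip 0.136
```

View pics/w6.png

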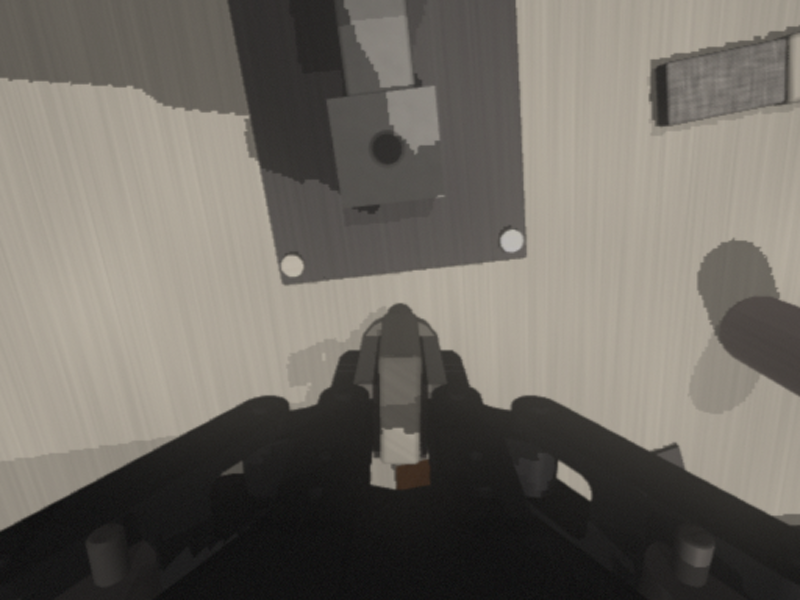

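Run:
```python
from h import *
z=np.load('pics/w6.npz'); crop(z['p'],200,40,100,100,7,'pics/w6c.png'); crop(z['p'],220,185,75,135,5,'pics/w6p.png')
```

```text
(no output)
```

View pics/w6c.png

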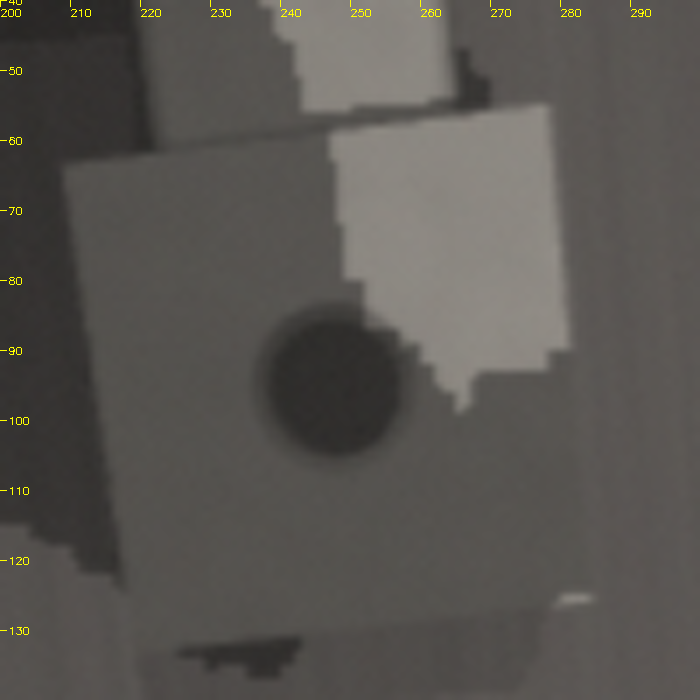

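View pics/w6p.png

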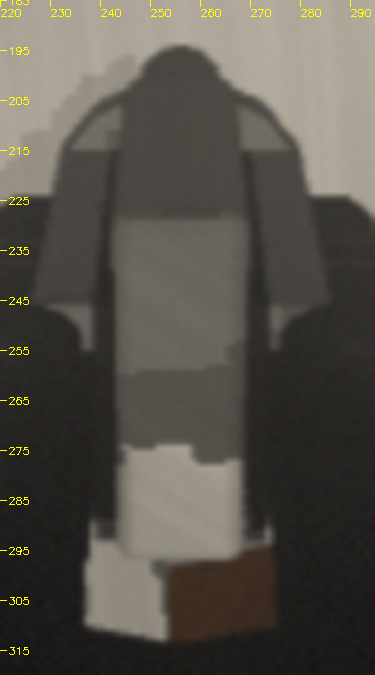

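Run:
```python
from h import *
np.set_printoptions(precision=4,suppress=True)
z=np.load('pics/w6.npz'); c=get_calibration('wrist'); c['position']=z['pos'];c['rotation']=z['rot']
H=atz(c,247.86,95.3,.064);print('hole',H)
b=np.array([atz(c,u,v,.2196) for u,v in[(242.6,228.6),(269.6,228.2),(268,296.6),(244,296.6)]]);print(b,b.mean(0))
o=manip.get_obs();r=R.from_quat(o['ee_rot']);print('pin in tool',r.inv().apply(b.mean(0)-o['position']))
tip=o['position']+[0,-.0008,-.0535]; print('tip pix pred',(proj(c,[tip])[0]-[220,185])*5, 'collar',(proj(c,[o['position']+[0,-.0008,-.0115]])[0]-[220,185])*5)
blk=[atz(c,200+a/7,40+q/7,.064) for a,q in[(65,165),(548,105),(583,605),(133,650)]];print(np.array(blk),np.mean(blk,0))
go(H[0],H[1]+.0008,.187,-4.7)
```

```text
hole [ 0.4995 -0.0222  0.064 ]
[[ 0.4961 -0.0796  0.2196]
 [ 0.5075 -0.0803  0.2196]
 [ 0.5044 -0.1138  0.2196]
 [ 0.4935 -0.1129  0.2196]] [ 0.5004 -0.0966  0.2196]
pin in tool [-0.0009  0.0011 -0.0325]
tip pix pred [172.2788  72.198 ] collar [170.9727 189.0579]
[[ 0.4686  0.0068  0.064 ]
 [ 0.5286  0.0087  0.064 ]
 [ 0.5294 -0.0521  0.064 ]
 [ 0.47   -0.053   0.064 ]] [ 0.4991 -0.0224  0.064 ]
shift [ 1.849 -0.15   0.003] turn -0.01 | pos [ 0.4994 -0.0956  0.1871] yang -4.73 tilt [-0.0002  0.    ] t 5.9 F [ 0.1  0.8 -1.6] grip 0.136
```

```bash
python3 -m pendant '[[0.4,-0.04,0,0,1],[0.9,-0.09,0,0,1],[1.4,-0.15,0,0,1],[1.86,-0.18,0,0,1],[1.86,-0.18,0,0,1]]';python3 -m pendant '[[0,0,0.4,0,1],[0,0,0.9,0,1],[0,0,1.25,0,1],[0,0,1.4,0,1],[0,0,1.4,0,1]]'
python3 - <<'E'
from h import *
p,d=camera('scene')
go(.4985,-.0212,.187,-4.7)
crop(p,190,100,130,100,6,'pics/s7.png')
p,d=camera('wrist')
cv2.imwrite('pics/w7.png',cv2.resize(p[:,:,::-1],(800,600),interpolation=cv2.INTER_CUBIC))
E
```

```text
clock: 6.52
position: [0.4982, -0.0177, 0.1874]
ee_rot: [0.734, 0.679, 0.0, -0.0]
ft_force: [0.5, -0.3, -1.0]
grip_width: 0.134
clock: 7.15
position: [0.4982, -0.02, 0.131]
ee_rot: [0.735, 0.678, -0.0, -0.0]
ft_force: [-1.4, 0.5, -1.5]
grip_width: 0.135
shift [-0.03   0.004 -1.387] turn 0.01 | pos [ 0.4984 -0.02    0.1315] yang -4.65 tilt [ 0.0003 -0.    ] t 7.2 F [-0.1 -0.1 -1. ] grip 0.133
```

View pics/s7.png

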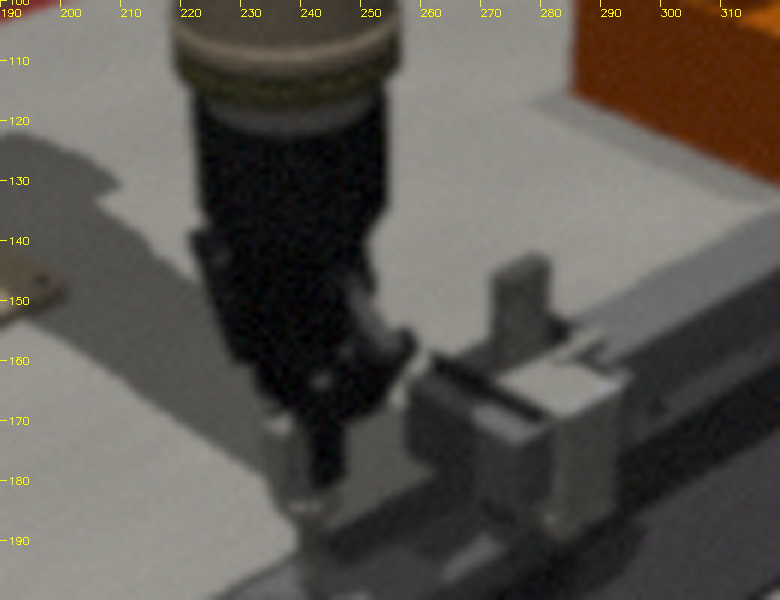

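View pics/w7.png

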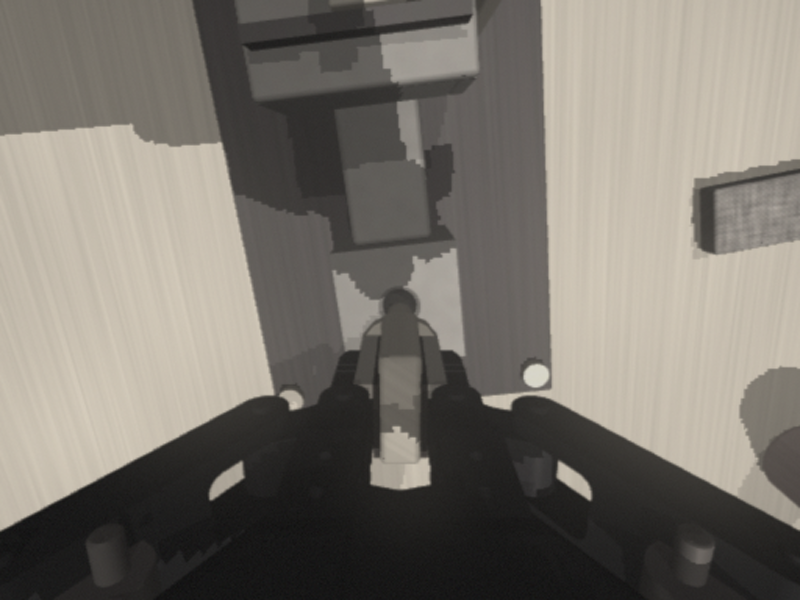

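The wrist view shows the shank tip at (400,305) directly over the dark hole at (400,300). I'll descend while watching the force.

```bash
python3 -m pendant '[[-0.02,0,0.2,0,1],[-0.02,0,0.4,0,1],[-0.02,0,0.6,0,1],[-0.02,0,0.7,0,1],[-0.02,0,0.7,0,1]]'; python3 -c "
from h import *
go(.4985,-.021,.0755,-4.7)"
```

```text
clock: 7.88
position: [0.498, -0.0206, 0.103]
ee_rot: [0.735, 0.678, -0.0, -0.0]
ft_force: [0.0, 0.2, -1.4]
grip_width: 0.127
shift [-0.008  0.013  0.687] turn 0.01 | pos [ 0.498  -0.0206  0.103 ] yang -4.64 tilt [-0.0005  0.0001] t 7.88 F [ 0.   0.2 -1.4] grip 0.127
```

Tip 15 mm into the hole, no contact force.

```bash
python3 -m pendant '[[0,0,0.2,0,1],[0,0,0.4,0,1],[0,0,0.55,0,1],[0,0,0.66,0,1],[0,0,0.66,0,1]]';python3 -m pendant '[[0,0,0.03,0,1],[0,0,0.06,0,1],[0,0,0.06,0,1]]'; python3 -c "
from h import *
go(.4985,-.021,.0755,-4.7)"
```

```text
clock: 8.5
position: [0.498, -0.0207, 0.0766]
ee_rot: [0.735, 0.678, -0.0, -0.0]
ft_force: [1.1, 0.3, -0.9]
grip_width: 0.131
clock: 8.88
position: [0.4985, -0.0207, 0.0753]
ee_rot: [0.735, 0.678, 0.0, 0.0]
ft_force: [-3.8, 0.0, 6.9]
grip_width: 0.132
shift [-0.007  0.002 -0.004] turn 0.01 | pos [ 0.4985 -0.0207  0.0753] yang -4.64 tilt [ 0.0005 -0.0005] t 8.88 F [-3.8  0.   6.9] grip 0.132
```

Contact is at the expected height (Fz 7 N), so the collar is on the block. Opening and raising.

```bash
python3 -m pendant '[[0,0,0,0,0.5],[0,0,0,0,0.3],[0,0,0,0,0.3],[0,0,0,0,0.3]]';python3 -m pendant '[[0,0,-0.3,0,0.3],[0,0,-0.8,0,0.3],[-0.4,0,-1.5,0,0.3],[-0.8,0,-2.4,0,0.2],[-1.2,0,-3.3,0,0]]'; python3 -m pendant '[[-0.2,0,-0.3,0,0],[-0.3,0,-0.6,0,0],[-0.3,0,-0.6,0,0],[-0.3,0,-0.6,0,0]]'
python3 - <<'E'
from h import *
go(.4985,-.021,.0755,-4.7)
camera('scene')
c=get_calibration('wrist');p,d=camera('wrist');go()
np.savez('pics/w8.npz',p=p,d=d,pos=c['position'],rot=c['rotation'])
cv2.imwrite('pics/w8.png',cv2.resize(p[:,:,::-1],(800,600),interpolation=cv2.INTER_CUBIC))
p,d=camera('scene');crop(p,190,110,130,100,6,'pics/s8.png')
E
```

```text
clock: 9.38
position: [0.4982, -0.0207, 0.0745]
ee_rot: [0.735, 0.678, 0.0, 0.0]
ft_force: [-0.1, -0.9, -0.9]
grip_width: 0.698
clock: 10.0
position: [0.4942, -0.0689, 0.2085]
ee_rot: [0.735, 0.678, 0.0, 0.0]
ft_force: [0.5, 0.2, 0.2]
grip_width: 0.982
clock: 10.5
position: [0.4929, -0.0799, 0.2296]
ee_rot: [0.735, 0.678, -0.0, -0.001]
ft_force: [-0.3, 0.2, -1.0]
grip_width: 1.001
shift [1.478 0.026 3.853] turn 0.02 | pos [ 0.4929 -0.0799  0.2296] yang -4.6 tilt [-0.0014  0.0005] t 10.5 F [-0.3  0.2 -1. ] grip 1.001
shift [0. 0. 0.] turn 0 | pos [ 0.493  -0.08    0.2297] yang -4.6 tilt [-0.0014  0.0004] t 10.6 F [ 0.9 -0.2 -0.7] grip 1.003
```

View pics/w8.png

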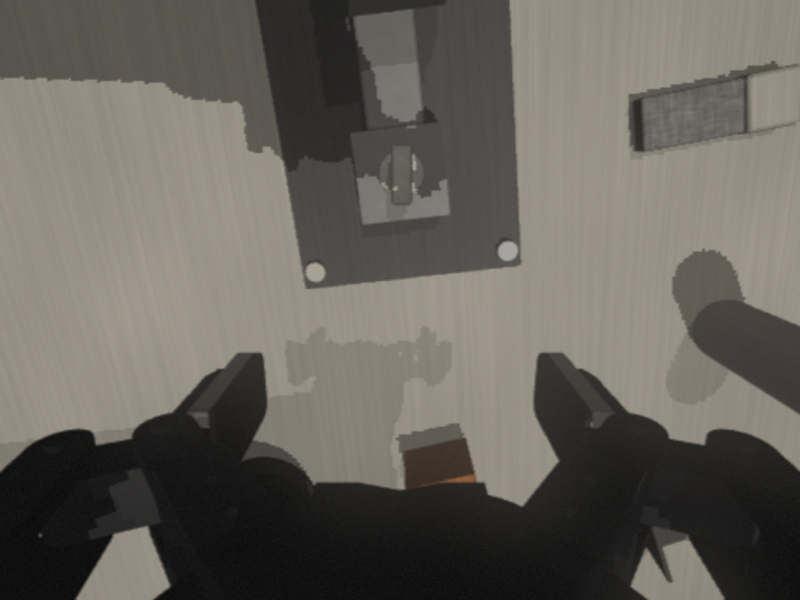

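View pics/s8.png

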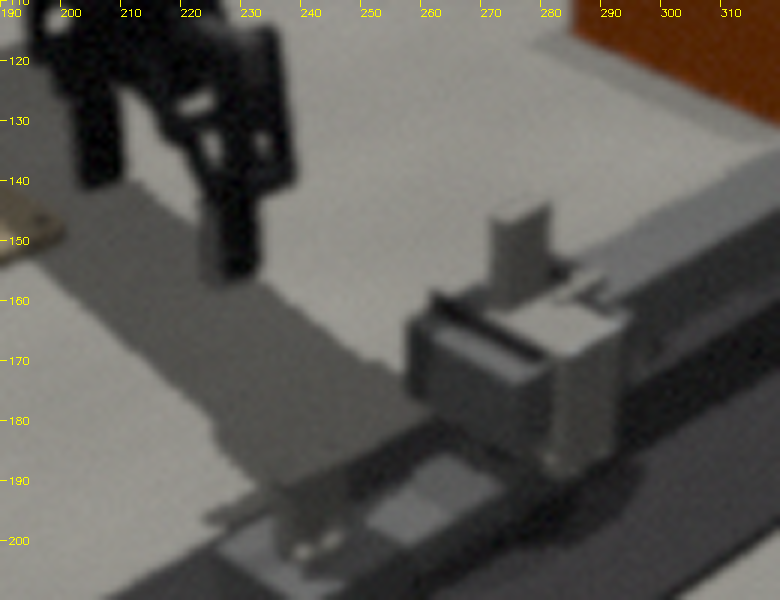

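The pin stands upright with its collar flat on the block at (402,173), and the shank is not visible. Next is a look at the latch handle from above.

```bash
python3 -m pendant '[[0.6,0,-0.2,-0.4,0],[1.4,0.03,-0.4,-0.8,0],[2.2,0.05,-0.5,-1.1,0],[2.9,0.08,-0.5,-1.1,0],[3.1,0.08,-0.5,-1.1,0]]'; python3 -m pendant '[[0,0,0,0,0],[0,0,0,0,0],[0,0,0,0,0]]';python3 - <<'E'
from h import *
go()
c=get_calibration('wrist');p,d=camera('wrist');go(.4938,.1084,.25,2)
np.savez('pics/w9.npz',p=p,d=d,pos=c['position'],rot=c['rotation'])
cv2.imwrite('pics/w9.png',cv2.resize(p[:,:,::-1],(800,600),interpolation=cv2.INTER_CUBIC))
E
```

```text
clock: 11.28
position: [0.5065, 0.0468, 0.2511]
ee_rot: [0.693, 0.721, 0.001, 0.0]
ft_force: [0.1, -0.3, 0.5]
grip_width: 1.001
clock: 11.65
position: [0.5066, 0.0419, 0.2505]
ee_rot: [0.695, 0.719, -0.0, 0.0]
ft_force: [-0.5, -0.3, -0.1]
grip_width: 1.002
shift [0. 0. 0.] turn 0 | pos [0.5066 0.0419 0.2505] yang 1.88 tilt [-0.0001 -0.0003] t 11.65 F [-0.5 -0.3 -0.1] grip 1.002
shift [ 1.668 -0.265  0.012] turn -0.02 | pos [0.5066 0.0421 0.2505] yang 1.88 tilt [-0.     -0.0002] t 11.7 F [-0.1 -0.7 -0.3] grip 1.003
```

View pics/w9.png

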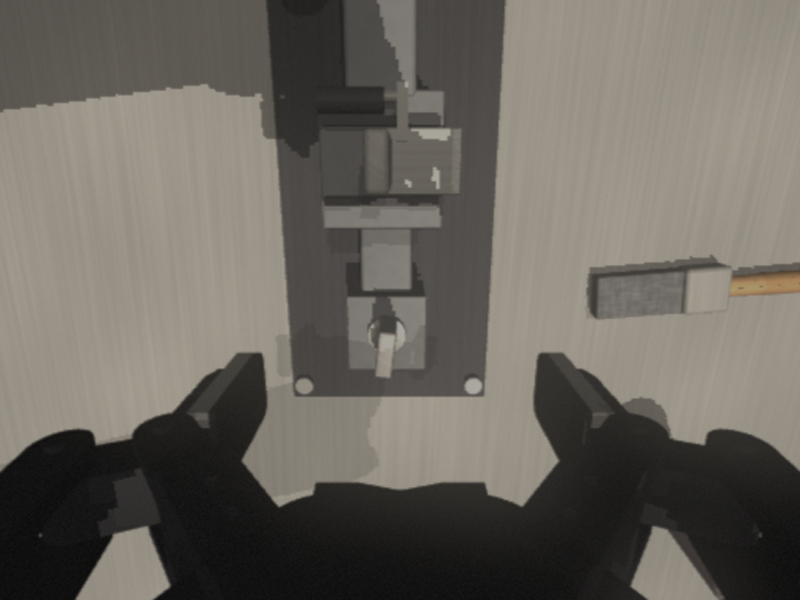

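Run:
```python
from h import *
z=np.load('pics/w9.npz'); crop(z['p'],195,50,105,100,7,'pics/w9c.png')
```

```text
(no output)
```

View pics/w9c.png

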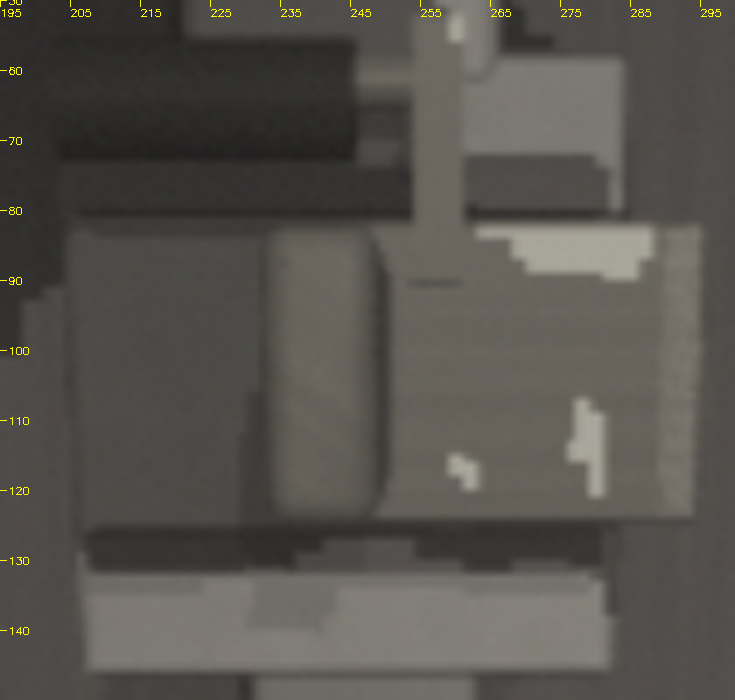

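Run:
```python
from h import *
np.set_printoptions(precision=4,suppress=True)
z=np.load('pics/w9.npz'); c=get_calibration('wrist'); c['position']=z['pos'];c['rotation']=z['rot']
b=np.array([atz(c,195+a/7,50+q/7,.182) for a,q in[(270,230),(366,230),(370,516),(275,518)]]);print(b,b.mean(0))
H=b.mean(0)
e=b[0]+b[1]-b[2]-b[3];print('yaw',np.degrees(np.arctan2(-e[0],e[1])))
go(H[0]-.001,H[1],.25,2)
```

```text
[[0.4895 0.1216 0.182 ]
 [0.4991 0.1219 0.182 ]
 [0.5002 0.0938 0.182 ]
 [0.4903 0.0933 0.182 ]] [0.4948 0.1077 0.182 ]
yaw 1.9994888729996794
shift [ 1.65  -0.266  0.012] turn -0.02 | pos [0.5066 0.0421 0.2505] yang 1.88 tilt [-0.     -0.0002] t 11.7 F [-0.1 -0.7 -0.3] grip 1.003
```

```bash
python3 -m pendant '[[0.5,-0.08,0,0,0],[1,-0.17,0,0,0],[1.5,-0.26,0,0,0],[1.65,-0.26,0,0,0],[1.65,-0.26,0,0,0]]'; python3 -m pendant '[[0,0,0.5,0,0],[0,0,1,0,0],[0,0,1.5,0,0],[0,0,1.8,0,0],[0,0,1.8,0,0]]';python3 - <<'E'
from h import *
camera('scene');go(.4938,.1078,.143,2)
p,d=camera('wrist')
cv2.imwrite('pics/w10.png',cv2.resize(p[:,:,::-1],(800,600),interpolation=cv2.INTER_CUBIC))
E
```

```text
clock: 12.32
position: [0.4941, 0.108, 0.2505]
ee_rot: [0.695, 0.719, -0.0, 0.0]
ft_force: [-0.0, -0.3, -0.2]
grip_width: 1.003
clock: 12.95
position: [0.4937, 0.1077, 0.178]
ee_rot: [0.695, 0.719, -0.0, -0.0]
ft_force: [0.4, -1.1, -0.0]
grip_width: 1.0
shift [-0.006 -0.007  0.893] turn -0.01 | pos [0.4941 0.108  0.1787] yang 1.93 tilt [-0.0001 -0.    ] t 13.0 F [0.5 0.4 1.1] grip 0.999
```

View pics/w10.png

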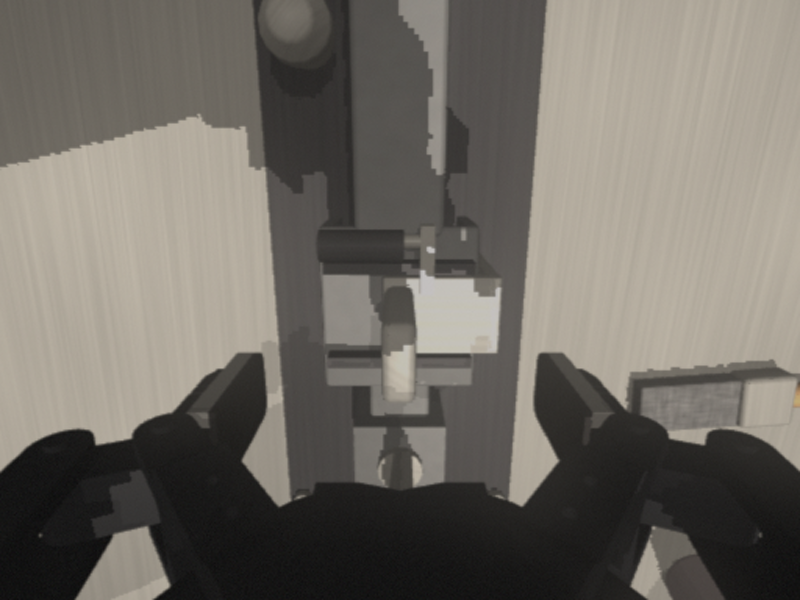

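The handle (382–416) is centred between the fingers. Now down to the grip height, then close.

```bash
python3 -m pendant '[[0,0,0.3,0,0],[0,0,0.6,0,0],[0,0,0.85,0,0],[0,0,0.88,0,0],[0,0,0.88,0,0]]'; python3 -m pendant '[[0,0,0,0,0.5],[0,0,0,0,0.8],[0,0,0,0,1],[0,0,0,0,1],[0,0,0,0,1]]' 100; python3 -m pendant '[[0,0,0,0,1],[0,0,0,0,1]]' 100;  python3 -c "
from h import *
go(.4938,.1078,.143,2)"
```

```text
clock: 13.68
position: [0.4939, 0.1085, 0.1433]
ee_rot: [0.695, 0.719, 0.0, -0.0]
ft_force: [0.5, -0.0, -0.2]
grip_width: 1.001
clock: 14.3
position: [0.4937, 0.1084, 0.1435]
ee_rot: [0.695, 0.719, -0.0, 0.0]
ft_force: [-3.3, -1.2, 4.3]
grip_width: 0.125
clock: 14.55
position: [0.4938, 0.1084, 0.1435]
ee_rot: [0.695, 0.719, -0.0, 0.0]
ft_force: [-4.1, -0.3, 5.4]
grip_width: 0.134
shift [-0.015  0.001  0.013] turn -0.01 | pos [0.4938 0.1084 0.1435] yang 1.95 tilt [-0.0002 -0.0003] t 14.55 F [-4.1 -0.3  5.4] grip 0.134
```

```bash
python3 -m pendant '[[0,0.1,0,0,1],[0,0.2,0,0,1],[0,0.3,0,0,1],[0,0.4,0,0,1],[0,0.46,0,0,1]]'; python3 -m pendant '[[0,0,0,0,1],[0,0,0,0,1]]'
python3 - <<'E'
from h import *
go(.4938,.1084,.1435,2)
p,d=camera('wrist')
cv2.imwrite('pics/w11.png',cv2.resize(p[:,:,::-1],(800,600),interpolation=cv2.INTER_CUBIC))
E
```

```text
clock: 15.18
position: [0.5115, 0.109, 0.1435]
ee_rot: [0.695, 0.719, -0.001, -0.0]
ft_force: [-9.6, -2.0, 10.9]
grip_width: 0.125
clock: 15.42
position: [0.5113, 0.109, 0.1435]
ee_rot: [0.695, 0.719, -0.001, -0.0]
ft_force: [-9.4, -2.1, 9.4]
grip_width: 0.128
shift [-0.    -0.437  0.   ] turn -0.01 | pos [0.5113 0.109  0.1435] yang 1.97 tilt [-0.0021 -0.0009] t 15.43 F [-9.4 -2.1  9.4] grip 0.128
```

View pics/w11.png

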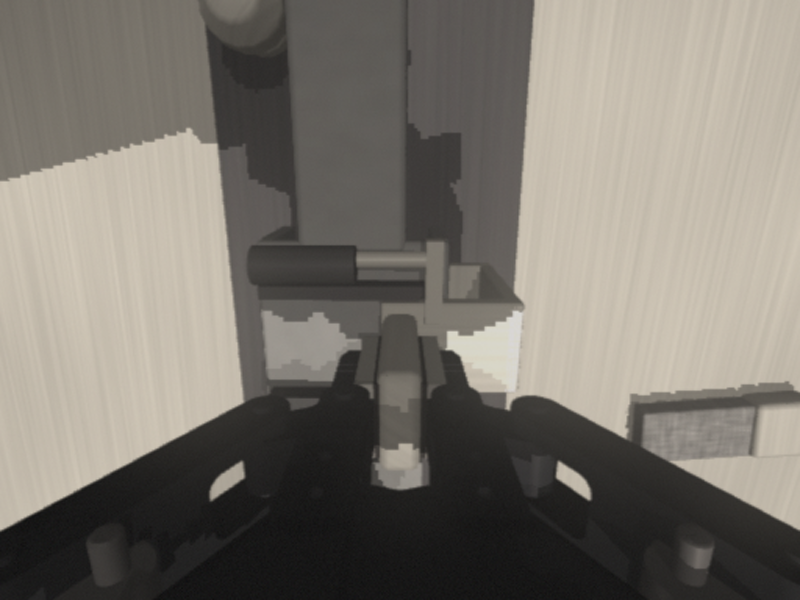

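The latch moved about 17.5 mm with 9.5 N of spring force, so it is essentially at full travel. I'll lift along the hinge arc, starting with a small step.

```bash
python3 -m pendant '[[0.03,0.01,-0.15,0,1],[0.08,0.01,-0.37,0,1],[0.13,0.01,-0.56,0,1],[0.18,0.01,-0.74,0,1],[0.18,0.01,-0.74,0,1]]' 120
python3 - <<'E'
from h import *
go(.511,.109,.1435,2)
p,d=camera('wrist')
cv2.imwrite('pics/w12.png',cv2.resize(p[:,:,::-1],(800,600),interpolation=cv2.INTER_CUBIC))
p,d=camera('scene');crop(p,200,90,130,100,6,'pics/s12.png')
E
```

```text
clock: 16.1
position: [0.5097, 0.1153, 0.171]
ee_rot: [0.695, 0.719, -0.003, -0.001]
ft_force: [-8.8, -0.8, -7.7]
grip_width: 0.127
shift [-0.157  0.031  0.687] turn -0.0 | pos [0.5097 0.1153 0.171 ] yang 1.98 tilt [-0.0064 -0.0026] t 16.1 F [-8.8 -0.8 -7.7] grip 0.127
```

View pics/s12.png

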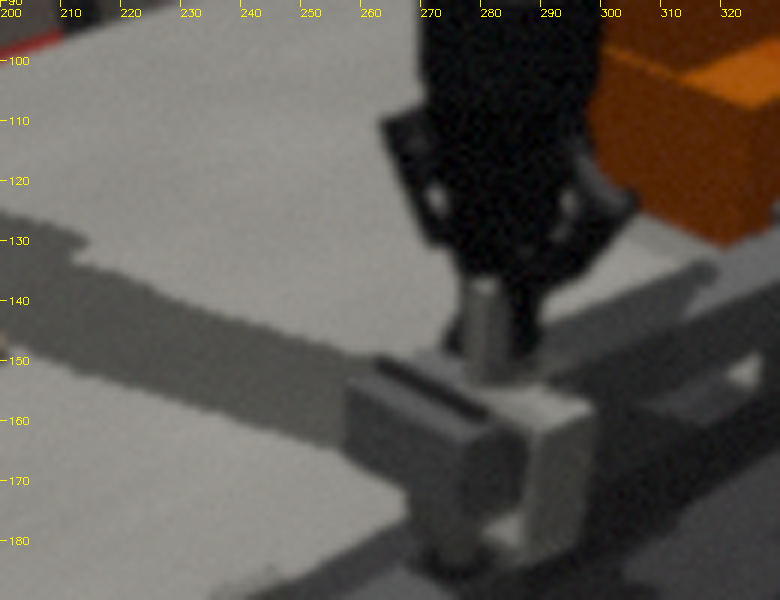

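View pics/w12.png

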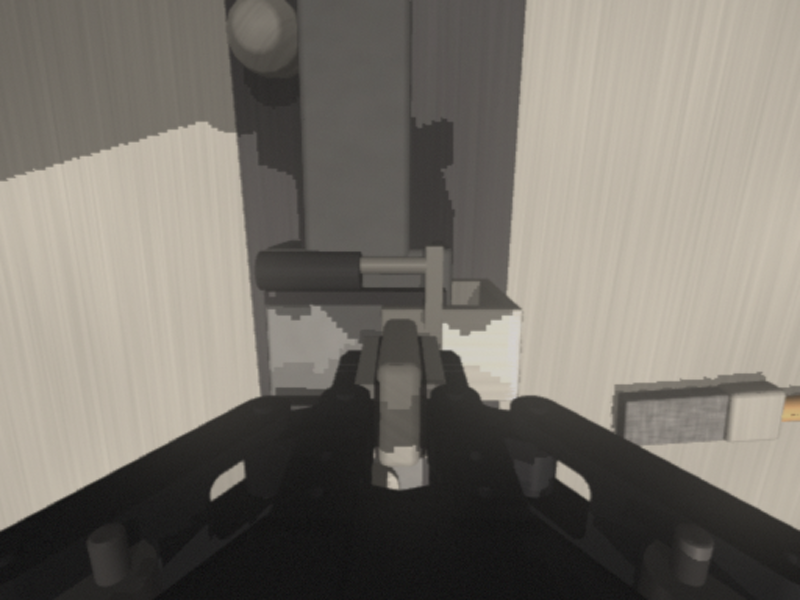

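The tongue follows: the ball is now visible below the coupler at (272,178), and the load is 8 N. Continuing along the arc.

```bash
python3 -m pendant '[[0.06,0.02,-0.18,0,1],[0.12,0.03,-0.36,0,1],[0.18,0.03,-0.54,0,1],[0.25,0.03,-0.72,0,1],[0.25,0.03,-0.72,0,1]]' 120; python3 -c "
from h import *
go()"; python3 -m pendant '[[0.07,0.01,-0.18,0,1],[0.16,0.01,-0.35,0,1],[0.24,0.01,-0.52,0,1],[0.33,0.01,-0.69,0,1],[0.42,0.01,-0.85,0,1]]';python3 -m pendant '[[0.03,0,-0.06,0,1],[0.03,0,-0.06,0,1],[0.03,0,-0.06,0,1],[0.03,0,-0.06,0,1]]'
python3 - <<'E'
from h import *
go(.511,.109,.1435,2)
p,d=camera('wrist')
cv2.imwrite('pics/w13.png',cv2.resize(p[:,:,::-1],(800,600),interpolation=cv2.INTER_CUBIC))
p,d=camera('scene');crop(p,190,60,150,150,5,'pics/s13.png'); np.savez('pics/s13.npz',p=p,d=d)
E
```

```text
clock: 16.82
position: [0.5108, 0.1253, 0.1999]
ee_rot: [0.695, 0.719, -0.003, -0.001]
ft_force: [-8.8, -3.3, -6.2]
grip_width: 0.126
shift [0. 0. 0.] turn 0 | pos [0.5108 0.1253 0.1999] yang 1.96 tilt [-0.0062 -0.0026] t 16.82 F [-8.8 -3.3 -6.2] grip 0.126
clock: 17.45
position: [0.5106, 0.1412, 0.2334]
ee_rot: [0.695, 0.719, -0.004, -0.001]
ft_force: [-8.9, -7.7, -5.5]
grip_width: 0.128
clock: 17.95
position: [0.5106, 0.1425, 0.2358]
ee_rot: [0.695, 0.719, -0.004, -0.001]
ft_force: [-9.2, -4.5, -6.3]
grip_width: 0.128
shift [-8.300e-01 -2.000e-03  2.311e+00] turn -0.01 | pos [0.5106 0.1425 0.2358] yang 1.94 tilt [-0.0069 -0.0037] t 17.95 F [-9.2 -4.5 -6.3] grip 0.128
```

View pics/s13.png

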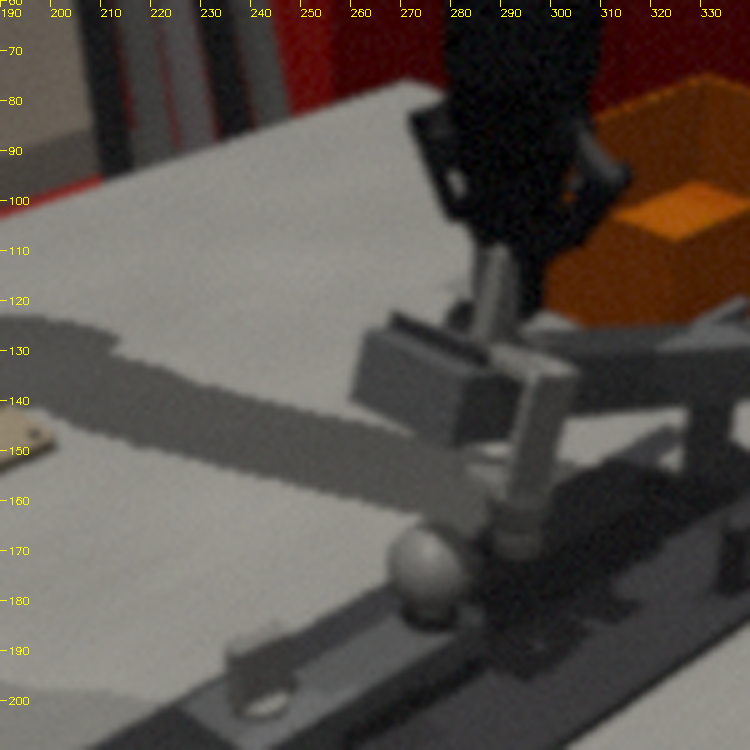

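View pics/w13.png

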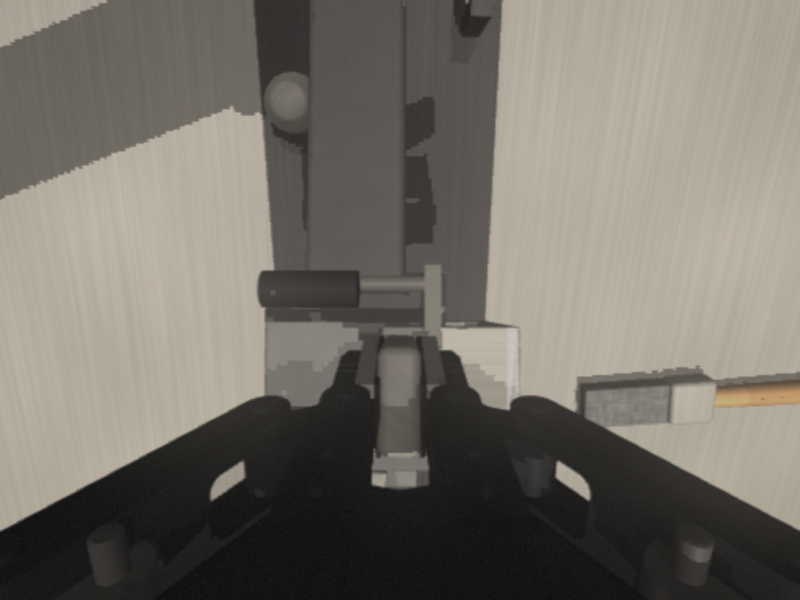

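Run:
```python
from h import *
np.set_printoptions(precision=4,suppress=True)
p,d=camera('top');P=cloud(get_calibration('top'),d)
o=np.array([.4893,.1064]); Rz=R.from_euler('z',2,degrees=True).inv()
L=P.copy();L[...,:2]-=o; L=Rz.apply(L.reshape(-1,3))
m=(np.abs(L[:,0])<.015)&(L[:,2]>.1)&(L[:,2]<.4)
for y in np.arange(.04,.28,.03):
    q=L[m&(np.abs(L[:,1]-y)<.008)]; print(round(y,2),len(q),np.median(q[:,2]) if len(q) else None)
crop(p,105,170,195,75,4,'pics/top14.png'); 
cv2.imwrite('pics/top14f.png',cv2.resize(p[:,:,::-1],(800,600)))
for i in range(3): camera('wrist'); go()
```

```text
0.04 0 None
0.07 0 None
0.1 0 None
0.13 58 0.18354962438674594
0.16 57 0.17186062736208907
0.19 56 0.1623612443242528
0.22 56 0.15252920438106454
0.25 54 0.14266519634380936
0.28 44 0.13157625482845137
shift [0. 0. 0.] turn 0 | pos [0.5106 0.1425 0.2358] yang 1.93 tilt [-0.0069 -0.0037] t 18.15 F [-10.4  -5.4  -6.2] grip 0.123
shift [0. 0. 0.] turn 0 | pos [0.5106 0.1425 0.2358] yang 1.94 tilt [-0.0069 -0.0037] t 18.2 F [-9.9 -5.1 -5.6] grip 0.127
shift [0. 0. 0.] turn 0 | pos [0.5106 0.1425 0.2358] yang 1.93 tilt [-0.0069 -0.0037] t 18.25 F [-10.3  -4.1  -5.1] grip 0.129
```

View pics/top14f.png

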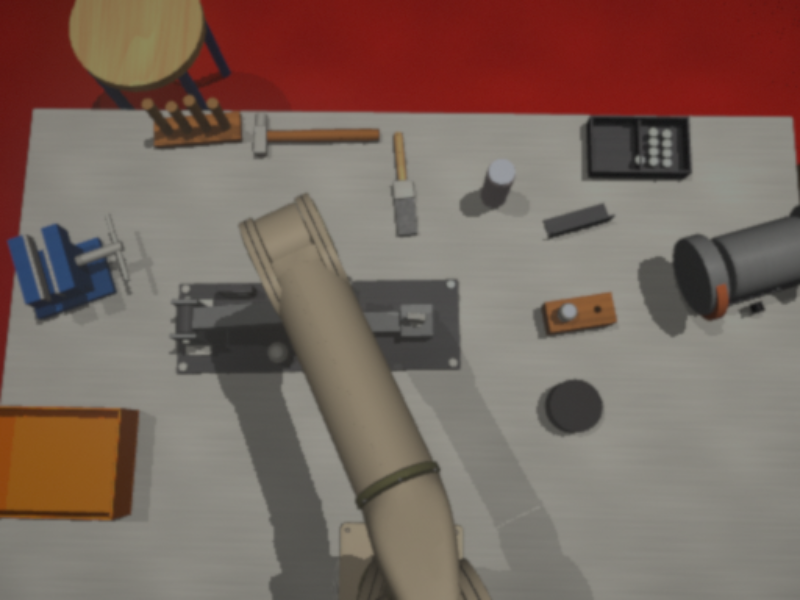

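The tongue slope is about 0.33, so the angle is about 0.32 rad and the coupler is up roughly 96 mm. The pose is steady, the pin is in the socket, and the bystanders and round pin are in place. Handing in.

```bash
python3 -c "
from workcell import hand_in
print(hand_in())"
```

```text
the job is handed in; nothing more can be done
None
```

I handed the job in at about 18.3 s, with the gripper holding the tongue up by its pulled latch. `hand_in()` gives no verdict, so the result below is from my own checks.

- **Pin:** I took the bar-headed pin out of the rack and pushed it down through the socket hole until the collar met the block at the expected height, with about 7 N of contact. The wrist, scene and top pictures afterwards show it upright and seated.
- **Latch:** I pulled the handle about 17.5 mm by TCP travel, just short of the full 18 mm, and felt about 9.5 N of spring force. During the lift the wrist picture suggested it slid back by about 1.5 mm. The jaw still came clear and the ball stayed behind.
- **Tongue:** Top-camera depth puts the tongue at about 0.32 rad, which means the coupler is about 96 mm up. The last three readings had the same pose, with about 5 to 6 N down and 10 N of latch pull on the gripper. Nothing else appeared to touch the tongue.
- **Everything else:** The round pin, spare ball, brush, spool, can and angle looked unmoved in the last top picture. The magnet was partly hidden, and what I could see of it looked the same.

The top camera's positions were about 4 to 5 mm off the wrist camera's in x, so I worked from the wrist camera. The wrist camera itself had about a 1 mm sideways offset, which I corrected for when placing the pin.

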